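Charge the furnace tray with billets and hold it up level

ROBOT

A 6-joint arm with a two-finger parallel gripper is mounted at the origin on the work surface. World frame = base frame: x ahead of the robot, y to its left, z up, the work surface at z = 0. Lengths are in m, angles in degrees, forces in N, time in s.
With the tool pointing down it reaches from about 0.375 to 0.9 m from the base axis. Payload 3.1 kg.
Tool frame: the origin (TCP) lies at the very end of the fingers, on their centre line; the grasp point (between the pads) lies 19 mm behind it; z points along the fingers, x is the direction in which the jaws open and shut, and the axes are right-handed (so a half turn about z gives the same grasp; the last joint's range is limited). The gripper opens to 87 mm and grips with 3 to 60 N. Pads are 19 mm wide; open, the fingers measure 117 mm over their backs; the gripper's body (75 mm by 190 mm) begins 51 mm behind the grasp point.
Start: joints at [63.799, 30.224, 82.088, -0, 67.689, -10.227], TCP at [0.172, 0.601, 0.223] pointing down, gripper open.
Joint ranges: [-176.69, 176.69], [-43.24, 126.21], [12.49, 139.97], [-82, 262], [0, 151.66], [-163.58, 163.58]. Speed limits (degrees/s): [159.86, 159.86, 180, 180, 180, 180].

INTERFACE

Orientations are given as a 3x3 rotation matrix whose columns are the frame's x, y, z axes.
In Python, from rig import read_state, capture, bot gives the robot as it stands.
- The arm moves only by the shell command python3 -m crank 'ROWS' [OPENING]. ROWS is JSON, a list of rows, each a list of 2 entries, a list of its own where there are three numbers: the shift along the tool's x, y, z in cm, then the turn, a rotation vector about the tool's x, y, z in rad. In form: [[[dx, dy, dz], [wx, wy, wz]], ...]. A call has 1 to 12 rows; each row shifts and turns the commanded pose from where the row before left it, along the tool's axes as they then stand; what a row does not reach is not made up. A row lasts 1/10 s, in which the tool goes at most 50 mm and 8.59 degrees, less where a joint would pass 70% of its speed; a pose out of reach is approached as far as the arm can. A call with a gripper value outside its range is refused whole. OPENING is the closure, from -1 (fully open) to 1 (shut), set as the call begins (- or left out, the last holds). The fingers move at their own pace and stop on an object; the grip force is fixed at half the most. Time passes only in rows, so rows that do not move let the fingers close. It gives the time, the measured TCP pose, the force and the opening at its end, in the units of the state.
- read_state(): the state, without advancing time (a new reading comes with each control period).
- capture(name): name is "side" or "top" or "wrist"; returns a dict with "pixels" (480x640x3 uint8, red, green, blue), "camera_matrix" (3x3 intrinsics, pixels), "dist" ([k1, k2, p1, p2, k3] as OpenCV has them; the pictures are not rectified), "R" (3x3) and "t" (3): a world point X has camera coordinates R X + t. Camera axes: x right, y down, z forward; pixel columns grow to the right and rows downward; lengths in m; the calibration is good to about 2 mm. A picture is of the moment at which its call begins. There is no depth.
- bot.hand_in(): hands the job in, once; it reports no verdict.
The state is a dict: "time_s": time; "joint_positions": joint angles; "qvel": joint speeds; "tau": joint torques, N m; "position": TCP position; "tcp_rot": TCP orientation; "force": force on the tool from outside, world axes, zero at the start; "moment": the same for the moment, N m; "opening": opening from 0.0 (shut) to 1.0 (fully open).
Only numpy, scipy, OpenCV 4.12 (cv2) and the standard library are available. Lean on these libraries where they do the work, as an engineer would, in place of code of your own. Each camera call takes 0.05 s, during which the arm holds its last target.

TASK

Slide the three aluminium billets along the deck of the charging table, between the guide rails and onto the open charging tray, so that all three stand upright in single file fully on the tray; slide them, do not pick them up, and leave the tray in its nest until all three are on. Then take the tray by the grip bar of its bail, lift it about 80 mm straight up, keeping it level, and finish while holding it there, still and level over its nest with the billets standing on it, so that it is ready for the furnace. Leave the tin, the jar and the file where they are.

Things in the scene. Friction and masses are not known exactly. Their poses are not given: they have to be found in the camera images.
- charger: Charging table, fixed to the bench: green base plate 164 x 489 mm, a dark steel deck with bright guide rails on it, the tray's nest at one end. Origin: on the bench top, on the centre line, below the deck's end where the tray begins. +y points along the lane from deck to tray, x across, z up. Deck top at z = 16 mm, from y = -345 to -4 mm, x = -78 to 78 mm. Rails: 12 mm high, 6 mm thick.
- funnel (a point): Deck top where the guide funnel begins to narrow, on the centre line: x = 0, y = -125, z = 16 mm of the charging table, axes as its own. Rail tops lie 12 mm above the deck. Side fences stand at x = +-75 mm from the deck's outer end to here; from here the rails run in straight lines inwards to the lane entry.
- lane_entry (a point): Deck top on the centre line where the funnel ends and the straight lane begins: x = 0, y = -55, z = 16 mm of the charging table, axes as its own. From here to the tray (which begins 55 mm further along +y) the rails are parallel, 43 mm apart inside, tops 12 mm above the deck.
- tray: Charging tray of dark steel sheet, 0.33 kg, 52 mm wide (x), 132 mm long (y), open at its -y end towards the deck, closed by an end plate at +y. Origin: centre of its underside; axes as the charging table's, where it starts at x 0, y 66, z 12 mm. Floor 3 mm thick, its top 1 mm lower than the deck. Side rails 46 mm apart inside, 15 mm high from the underside. Inside it reaches from y = -66 to 63 mm.
- nest (a point): Centre of the nest floor that the tray rests on: x 0, y 66, z 12 mm of the charging table, axes as its own. Five low fixed lugs 10 mm high hold the loose tray with about 1.5 mm play at its sides and far end, so it stays put while billets are pushed in; it lifts straight up and out.
- tray_grip (a point): Centre of the tray's grip bar, 92 mm straight above the tray's origin: a flat bright bar 100 mm long across the lane (x), 10 mm thick along the lane (y), 18 mm high, rigid with the tray, free for 90 mm between the bail's two legs (16 mm wide in y, feet 56 mm apart outside the tray's rails). Pinch its flat faces from above. The loaded tray, about 0.9 kg, has its weight just below this point.
- billet1: Aluminium billet, plain bright upright cylinder, 40 mm across, 55 mm high, about 0.19 kg, loose on the deck. Origin: centre of its underside. All three are alike, any order will do. They start before the funnel, one behind another along the lane, each up to 28 mm off the centre line, with gaps of 25 mm or more.
- billet2: Aluminium billet, plain bright upright cylinder, 40 mm across, 55 mm high, about 0.19 kg, loose on the deck. Origin: centre of its underside. All three are alike, any order will do. They start before the funnel, one behind another along the lane, each up to 28 mm off the centre line, with gaps of 25 mm or more.
- billet3: Aluminium billet, plain bright upright cylinder, 40 mm across, 55 mm high, about 0.19 kg, loose on the deck. Origin: centre of its underside. All three are alike, any order will do. They start before the funnel, one behind another along the lane, each up to 28 mm off the centre line, with gaps of 25 mm or more.
- tin: Bystander: upright tin with a blue label, 76 mm in diameter, 85 mm high, beyond the deck end of the charging table (robot's right). Origin: centre of its underside.
- jar: Bystander: upright glass jar with a red cap, 72 mm in diameter, 95 mm high, beyond the tray end of the charging table (robot's left). Origin: centre of its underside.
- file: Bystander: flat file 315 mm long with a wooden handle, lying on the bench on the far side of the charging table. Origin: under it, local x along the blade.
Not all that is in view belongs to the job. There is more than one size of the tray; the job needs the smaller. What is shaped like the billet1 but turquoise is not meant.

How it is judged (in metres and radians):
On the way:
1. all three billets stand upright in single file on the tray while it still sits in its nest (y of billet1 in the frame of tray between -0.052 and 0.052 m and x of billet1 in the frame of tray between -0.01 and 0.01 m and z of billet1 in the frame of tray between -0.002 and 0.008 m and angle between each of billet1, billet2, billet3's own z axis and vertical below 0.14 rad and y of billet2 in the frame of tray between -0.052 and 0.052 m and x of billet2 in the frame of tray between -0.01 and 0.01 m and z of billet2 in the frame of tray between -0.002 and 0.008 m and y of billet3 in the frame of tray between -0.052 and 0.052 m and x of billet3 in the frame of tray between -0.01 and 0.01 m and z of billet3 in the frame of tray between -0.002 and 0.008 m and z of tray in the frame of charger below 0.017 m), for 0.2 s.
At the end, for the whole second after the job is handed in: Only the fingers carry the tray: its underside 50 to 140 mm above the nest and over it (30 mm, 10 degrees of turn), level within 4 degrees, still (20 mm/s); all three billets upright (8 degrees) in single file on its floor, centres within 52 mm of its middle lengthwise and 10 mm across (z of tray in the frame of charger between 0.062 and 0.152 m and x of tray in the frame of charger between -0.03 and 0.03 m and y of tray in the frame of charger between 0.036 and 0.096 m and angle between tray's own z axis and vertical below 0.07 rad and angle between the y axis of tray and the y axis of charger, either way round below 0.17 rad and linear speed of tray below 0.02 m/s and angular speed of tray below 0.15 rad/s and contact force between the fingers and tray above 3 N and contact force between tray and charger below 0.05 N and y of billet1 in the frame of tray between -0.052 and 0.052 m and x of billet1 in the frame of tray between -0.01 and 0.01 m and z of billet1 in the frame of tray between -0.002 and 0.008 m and angle between each of billet1, billet2, billet3's own z axis and vertical below 0.14 rad and y of billet2 in the frame of tray between -0.052 and 0.052 m and x of billet2 in the frame of tray between -0.01 and 0.01 m and z of billet2 in the frame of tray between -0.002 and 0.008 m and y of billet3 in the frame of tray between -0.052 and 0.052 m and x of billet3 in the frame of tray between -0.01 and 0.01 m and z of billet3 in the frame of tray between -0.002 and 0.008 m and linear speed of each of billet1, billet2, billet3 below 0.03 m/s); the arm keeps its last pose, push and grip.
It fails at once if the tray is lifted out of its nest while a billet is not on it (z of tray in the frame of charger above 0.03 m and y of any of billet1, billet2, billet3 in the frame of tray below -0.066 m).
It fails at once if a billet is picked up off the deck or the tray's floor, or knocked over (z of any of billet1, billet2, billet3 in the frame of tray above 0.018 m or angle between any of billet1, billet2, billet3's own z axis and vertical above 0.6 rad).
It fails at once if the tray is tipped by more than 10 degrees (angle between tray's own z axis and vertical above 0.175 rad).
It fails at once if the tin, jar or file is moved by more than 20 mm (distance of any of tin, jar, file from where it was at the start of the episode above 0.02 m).
It also fails if it takes over 70 s, if anything falls off the work surface, if the arm or the gripper's body presses on something with over 40 N, if the wrist force passes 120 N, or if a joint passes its speed limit or range.

## Working session

There is one attempt and no reset: what is moved stays moved. The work goes in short steps, Python scripts to look and compute and a shell command to move; the robot and the scene stay as the last step left them, time stands still between calls to the robot, and variables do not carry over. Pictures are saved under pics/ and viewed, and the job is handed in when it is done.

```bash
ls; mkdir -p pics
cat > h.py <<'E'
import cv2, numpy as np
from rig import read_state, capture, bot
def save(n,im): cv2.imwrite('pics/'+n,im[...,::-1])
def ray(c,u,v):
    p=cv2.undistortPoints(np.array([[[u,v]]],float),c['camera_matrix'],np.array(c['dist'],float))[0,0]
    R=np.array(c['R']);t=np.array(c['t'])
    d=R.T@np.array([p[0],p[1],1]);return -R.T@t,d/np.linalg.norm(d)
def onz(c,u,v,z):
    o,d=ray(c,u,v);return o+d*(z-o[2])/d[2]
def proj(c,X):
    R=np.array(c['R'],float);t=np.array(c['t'],float)
    return cv2.projectPoints(np.atleast_2d(np.array(X,float)),cv2.Rodrigues(R)[0],t,np.array(c['camera_matrix'],float),np.array(c['dist'],float))[0][:,0]
E
python3 - <<'E'
from h import *
import pickle
D={}
for n in ['side','top','wrist']:
    c=capture(n);D[n]=c;save(n+'0.png',np.array(c['pixels']))
    R=np.array(c['R']);print(n,(-R.T@np.array(c['t'])).round(3),R.round(2).tolist())
pickle.dump(D,open('D0.pkl','wb'))
s=read_state();print(s)
E
```

```text
pics
side [-0.039 -0.654  1.062] [[0.77, -0.64, 0.01], [-0.46, -0.56, -0.69], [0.45, 0.53, -0.72]]
top [0.388 0.038 1.481] [[0.02, -1.0, 0.01], [-0.99, -0.02, -0.12], [0.12, -0.01, -0.99]]
wrist [0.09  0.623 0.384] [[0.27, 0.96, -0.0], [0.92, -0.26, 0.31], [0.29, -0.08, -0.95]]
{'time_s': 0.15, 'joint_positions': array([ 6.37987256e+01,  3.02685018e+01,  8.21407155e+01, -8.27290210e-04,
        6.76879831e+01, -1.02248297e+01]), 'qvel': array([-0.01369405, -0.06109803, -0.18947337, -0.04408736,  0.0092138 ,
       -0.08903931]), 'tau': array([-1.44692876e-04, -4.40433383e+01, -1.76841456e+01,  6.33482938e-02,
        5.52328094e-02, -9.39637198e-05]), 'position': array([0.17172159, 0.60035645, 0.22177081]), 'tcp_rot': array([[ 2.75236244e-01,  9.61376340e-01, -7.37048023e-04],
       [ 9.61375169e-01, -2.75237080e-01, -1.52804921e-03],
       [-1.67189331e-03, -2.88005142e-04, -9.99998561e-01]]), 'force': array([-0.45452817,  0.11434075, -0.49599707]), 'moment': array([ 0.02033931, -0.01246703,  0.03639721]), 'opening': 0.998752225140235}
```

View pics/top0.png

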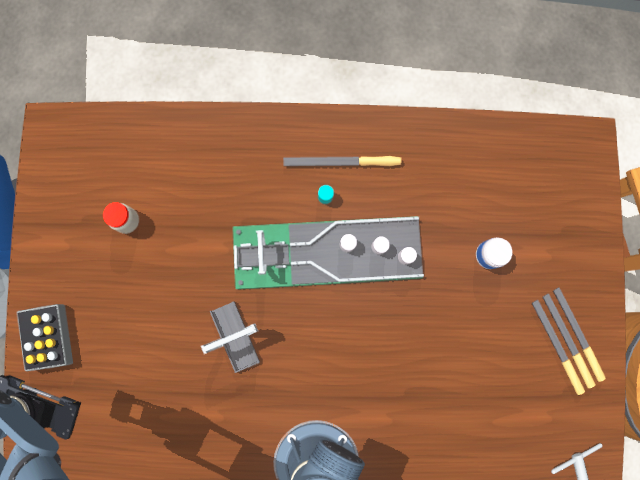

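View pics/side0.png

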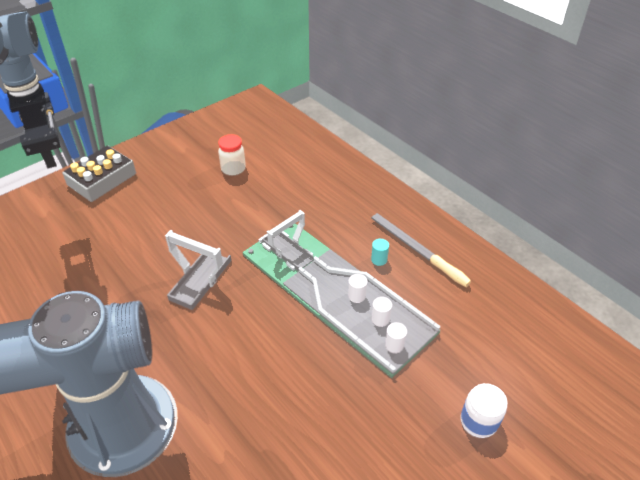

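Run:
```python
from h import *
import pickle
c=pickle.load(open('D0.pkl','rb'))['top'];im=np.array(c['pixels'])
save('crop0.png',cv2.resize(im[205:300,225:430],None,fx=3.9,fy=3.9,interpolation=cv2.INTER_CUBIC))
h=cv2.cvtColor(im,cv2.COLOR_RGB2HSV)
g=((h[...,0]>45)&(h[...,0]<85)&(h[...,1]>90)).astype(np.uint8);g[:150]=0
n,l,st,ce=cv2.connectedComponentsWithStats(g)
for i in range(1,n):
    if st[i][4]>20: print('green',st[i],ce[i])
ys,xs=np.where(g>0);P=np.stack([xs,ys],1)
box=cv2.boxPoints(cv2.minAreaRect(P.astype(np.float32)));print(box)
for p in box: print(onz(c,*p,0.01).round(4))
# white tops
w=((h[...,2]>200)&(h[...,1]<40)).astype(np.uint8);w[:215]=0;w[275:]=0;w[:,:330]=0;w[:,422:]=0
n,l,st,ce=cv2.connectedComponentsWithStats(w)
for i in range(1,n):
    if st[i][4]>20: print('white',st[i],ce[i],onz(c,*ce[i],0.071).round(4))
```

```text
green [233 224  56  22 861] [261.80836237 233.86875726]
green [ 235  265   58   24 1002] [263.23353293 277.45608782]
[[229.98065 194.10373]
 [391.3432  184.44958]
 [397.00006 279.     ]
 [235.63751 288.65414]]
[0.6913 0.2407 0.01  ]
[ 0.7278 -0.1859  0.01  ]
[ 0.477  -0.2017  0.01  ]
[0.4429 0.2165 0.01  ]
white [380 217  39   4  98] [398.43877551 218.55102041] [ 0.6261 -0.1948  0.071 ]
white [330 219  49   9 138] [354.32608696 221.15217391] [ 0.6166 -0.0831  0.071 ]
white [340 234  17  17 219] [348.2283105  241.70776256] [ 0.5642 -0.0684  0.071 ]
white [373 236  16  17 213] [380.81690141 244.08920188] [ 0.5601 -0.1504  0.071 ]
white [399 247  18  16 214] [408.13084112 254.49065421] [ 0.5353 -0.2197  0.071 ]
```

View pics/wrist0.png

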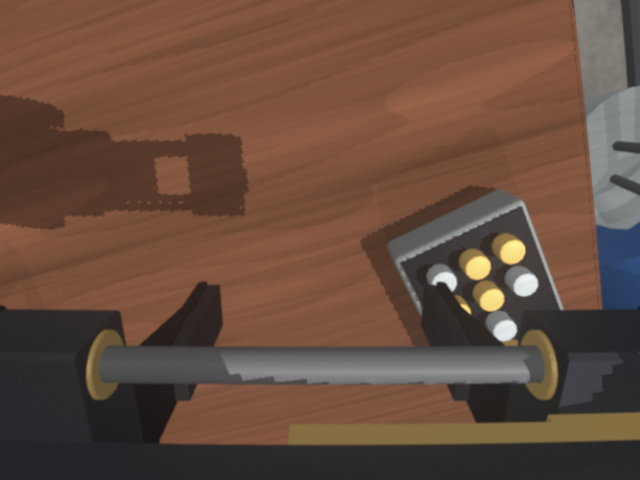

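View pics/crop0.png

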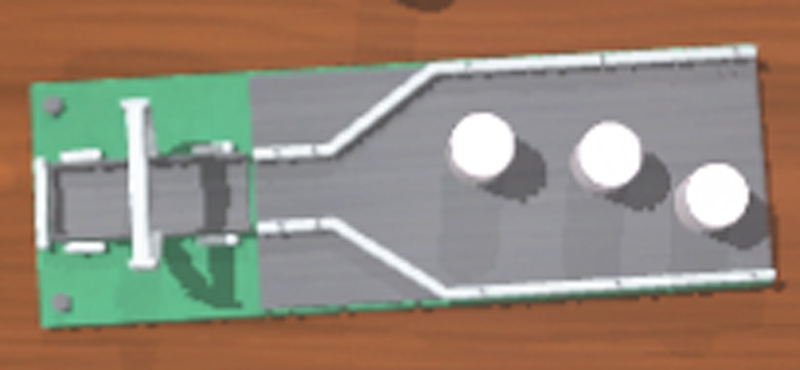

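```bash
cat > fit.py <<'E'
from h import *
def fit(src,dst):
    src=np.array(src);dst=np.array(dst);a=src.mean(0);b=dst.mean(0)
    S=src-a;T=dst-b
    th=np.arctan2((S[:,0]*T[:,1]-S[:,1]*T[:,0]).sum(),(S*T).sum())
    R=np.array([[np.cos(th),-np.sin(th)],[np.sin(th),np.cos(th)]])
    t=b-R@a;return th,R,t,(src@R.T+t-dst)
E
python3 - <<'E'
from fit import *
import pickle
c=pickle.load(open('D0.pkl','rb'))['top']
f=lambda u,v:((u+.5)/3.9-.5+225,(v+.5)/3.9-.5+205)
pts=[((755,51),(.078,-.345)),((773,275),(-.078,-.345)),((432,69),(.078,-.125)),((445,293),(-.078,-.125)),((333,152),(.0245,-.055)),((335,223),(-.0245,-.055))]
dst=[];src=[]
for p,s in pts:
    dst.append(onz(c,*f(*p),.028)[:2]);src.append(s)
for p,s in [((249,75),(.078,-.004)),((260,312),(-.078,-.004))]:
    dst.append(onz(c,*f(*p),.016)[:2]);src.append(s)
th,R,t,e=fit(src,dst);print(np.degrees(th),t,(e*1000).round(1))
for p in [(348.2,241.7),(380.8,244.1),(408.1,254.5)]:
    X=onz(c,*p,.071);print('billet',X.round(4),(R.T@(X[:2]-t)).round(4))
for p in [(131,103),(149,265)]:
    X=onz(c,*f(*p),.113);print('bar end',X.round(4),(R.T@(X[:2]-t)).round(4))
for s in [(0,.066),(0,-.345),(0,-.055)]: print(s,(R@np.array(s)+t).round(4))
E
```

```text
4.479414669370622 [0.53503021 0.08198476] [[ 2.8 -1.8]
 [-2.9 -1.9]
 [ 3.2  1.1]
 [-3.9 -0. ]
 [ 1.4  2.3]
 [-0.5  0.8]
 [-1.2  0.2]
 [ 1.2 -0.7]]
billet [ 0.5642 -0.0683  0.071 ] [ 0.0173 -0.1521]
billet [ 0.56   -0.1504  0.071 ] [ 0.0068 -0.2336]
billet [ 0.5353 -0.2196  0.071 ] [-0.0233 -0.3007]
bar end [0.58   0.1539 0.113 ] [0.0505 0.0682]
bar end [0.4793 0.1395 0.113 ] [-0.0511  0.0617]
(0, 0.066) [0.5299 0.1478]
(0, -0.345) [ 0.562 -0.262]
(0, -0.055) [0.5393 0.0272]
```

```bash
python3 -m crank '[[[0,0,-1],[0,0,0.12]],[[0,0,-1],[0,0,0.12]],[[0,0,0],[0,0,0.12]],[[0,0,0],[0,0,0.12]],[[0,0,0],[0,0,0.12]],[[0,0,0],[0,0,0.12]],[[0,0,0],[0,0,0.12]],[[0,0,0],[0,0,0.12]],[[0,0,0],[0,0,0.12]],[[0,0,0],[0,0,0.13]],[[0,0,0],[0,0,0]]]' 0.35
cat > nav.py <<'E'
from h import *
import json,os
th=np.radians(4.48);O=np.array([.5350,.0820])
if os.path.exists('pose.json'):
    q=json.load(open('pose.json'));th=q[0];O=np.array(q[1:])
R=np.array([[np.cos(th),-np.sin(th)],[np.sin(th),np.cos(th)]])
def to(x,y,z,tool=None):
    s=read_state();p=np.array(s['position']);T=np.array(s['tcp_rot'])
    g=np.r_[R@[x,y]+O,z]
    print('now(ch)',(R.T@(p[:2]-O)).round(4),'z',p[2].round(4),'toolx deg',np.degrees(np.arctan2(T[1,0],T[0,0])).round(2),'tilt',np.degrees(np.arccos(-T[2,2])).round(2),'open',round(s['opening'],3),'F',np.round(s['force'],1),'t',s['time_s'])
    print('tool shift cm',(T.T@(g-p)*100).round(2))
E
python3 - <<'E'
from nav import *
to(.017,-.193,.2)
E
```

```text
time_s: 1.25
position: [0.1718, 0.6006, 0.2422]
tcp_rot: [[0.997, 0.082, -0.0], [0.082, -0.997, -0.001], [-0.0, 0.001, -1.0]]
force: [0.1, -0.2, 0.9]
opening: 0.328
now(ch) [-0.3215  0.5454] z 0.2422 toolx deg 4.71 tilt 0.05 open 0.328 F [ 0.1 -0.2  0.9] t 1.25
tool shift cm [33.56 73.97  4.26]
```

```bash
python3 -m crank '[[[1.7,3.7,0],[0,0,0]],[[1.7,3.7,0],[0,0,0]],[[1.7,3.7,0],[0,0,0]],[[1.7,3.7,0],[0,0,0]],[[1.7,3.7,0],[0,0,0]],[[1.7,3.7,0],[0,0,0]],[[1.7,3.7,0],[0,0,0]],[[1.7,3.7,0],[0,0,0]],[[1.7,3.7,0],[0,0,0]],[[1.7,3.7,0],[0,0,0]],[[1.7,3.7,0],[0,0,0]],[[1.7,3.7,0],[0,0,0]]]' 
python3 -m crank '[[[1.7,3.7,0],[0,0,0]],[[1.7,3.7,0],[0,0,0]],[[1.7,3.7,0],[0,0,0]],[[1.7,3.7,0],[0,0,0]],[[1.7,3.7,0],[0,0,0]],[[1.7,3.7,0],[0,0,0]],[[1.7,3.7,0],[0,0,0]],[[1.2,3.7,0],[0,0,0]],[[0,0,0],[0,0,0]],[[0,0,0],[0,0,0]],[[0,0,0],[0,0,0]]]'
python3 - <<'E'
from nav import *
import pickle
to(.017,-.193,.2)
c=capture('wrist');save('w1.png',np.array(c['pixels']));pickle.dump(c,open('w1.pkl','wb'))
E
```

```text
time_s: 2.45
position: [0.4122, 0.1735, 0.2427]
tcp_rot: [[0.996, 0.085, 0.0], [0.085, -0.996, 0.0], [0.0, -0.0, -1.0]]
force: [0.1, 0.3, -0.4]
opening: 0.324
time_s: 3.55
position: [0.5655, -0.1082, 0.2422]
tcp_rot: [[0.996, 0.084, -0.002], [0.084, -0.996, 0.001], [-0.001, -0.001, -1.0]]
force: [0.2, -0.2, 0.9]
opening: 0.326
now(ch) [ 0.0156 -0.192 ] z 0.2422 toolx deg 4.8 tilt 0.1 open 0.326 F [ 0.2 -0.2  0.9] t 3.55
tool shift cm [0.15 0.11 4.22]
```

View pics/w1.png

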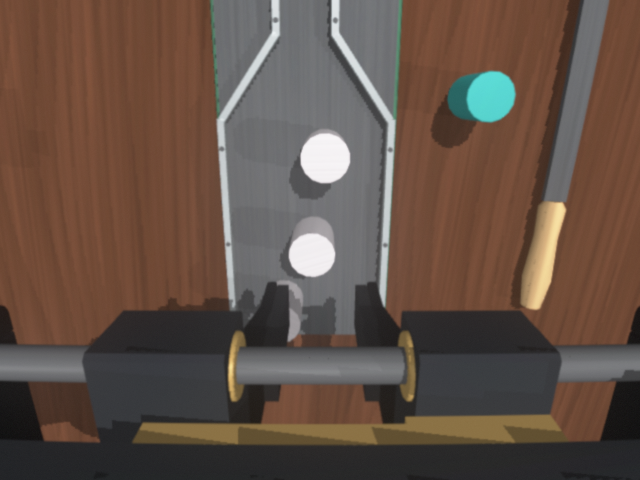

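Run:
```python
from h import *
import pickle
c=pickle.load(open('w1.pkl','rb'));im=np.array(c['pixels'])
save('w1c.png',cv2.resize(im[0:150,205:405],None,fx=4,fy=4,interpolation=cv2.INTER_CUBIC))
h=cv2.cvtColor(im,cv2.COLOR_RGB2HSV)
w=((h[...,2]>215)&(h[...,1]<25)).astype(np.uint8)
n,l,st,ce=cv2.connectedComponentsWithStats(w)
for i in range(1,n):
    if st[i][4]>300: print('white',st[i],ce[i],onz(c,*ce[i],0.071).round(4))
```

```text
white [235  23  44  75 397] [259.69269521  57.07052897] [0.5093 0.0023 0.071 ]
white [332  23  56  93 526] [355.75665399  65.51140684] [0.5811 0.0024 0.071 ]
white [ 301  134   49   48 1878] [324.8343983  157.61554846] [ 0.564  -0.0679  0.071 ]
white [ 289  234   46   42 1506] [311.58831341 254.44422311] [ 0.5599 -0.1504  0.071 ]
```

View pics/w1c.png

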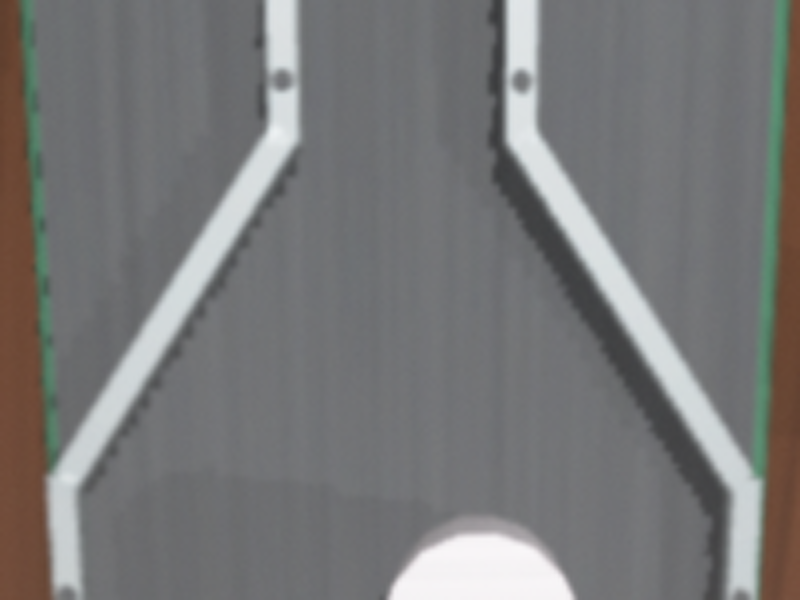

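```bash
python3 - <<'E'
from fit import *
import pickle,json
c=pickle.load(open('w1.pkl','rb'))
f=lambda u,v:((u+.5)/4-.5+205,(v+.5)/4-.5)
pts=[((283,135),(-.0245,-.055)),((521,135),(.0245,-.055)),((64,485),(-.075,-.125)),((743,485),(.075,-.125))]
d=[onz(c,*f(*p),.028)[:2] for p,s in pts]
th,R,t,e=fit([s for p,s in pts],d);print(np.degrees(th),t,(e*1000).round(1))
json.dump([th,*t],open('pose.json','w'))
for X in [(.564,-.068),(.56,-.1504),(.5353,-.2196)]: print((R.T@(np.array(X)-t)).round(4))
E
python3 - <<'E'
from nav import *
to(.016,-.193,.033)
E
```

```text
4.698831321202918 [0.53501587 0.08189267] [[-0.  -0.2]
 [-0.2 -0.2]
 [-0.6  0.3]
 [ 0.9  0.1]]
[ 0.0166 -0.1518]
[ 0.0059 -0.2336]
[-0.0244 -0.3005]
now(ch) [ 0.0149 -0.1917] z 0.2424 toolx deg 4.82 tilt 0.08 open 0.323 F [ 0.8 -0.4 -0.5] t 3.6
tool shift cm [ 0.13  0.15 20.94]
```

```bash
python3 -m crank '[[[0.15,0.15,3],[0,0,0]],[[0,0,3],[0,0,0]],[[0,0,3],[0,0,0]],[[0,0,2],[0,0,0]],[[0,0,2],[0,0,0]],[[0,0,0],[0,0,0]],[[0,0,0],[0,0,0]]]'
python3 - <<'E'
from nav import *
to(.0166,-.193,.033)
c=capture('wrist');save('w2.png',np.array(c['pixels']))
c=capture('side');save('s2.png',np.array(c['pixels'])[200:400,250:500])
E
```

```text
time_s: 4.3
position: [0.5679, -0.1096, 0.1129]
tcp_rot: [[0.996, 0.084, -0.0], [0.084, -0.996, 0.0], [-0.0, -0.0, -1.0]]
force: [-0.2, -0.3, 0.7]
opening: 0.329
now(ch) [ 0.0171 -0.1935] z 0.1129 toolx deg 4.8 tilt 0.03 open 0.329 F [-0.2 -0.3  0.7] t 4.3
tool shift cm [-0.04 -0.05  7.99]
```

View pics/w2.png

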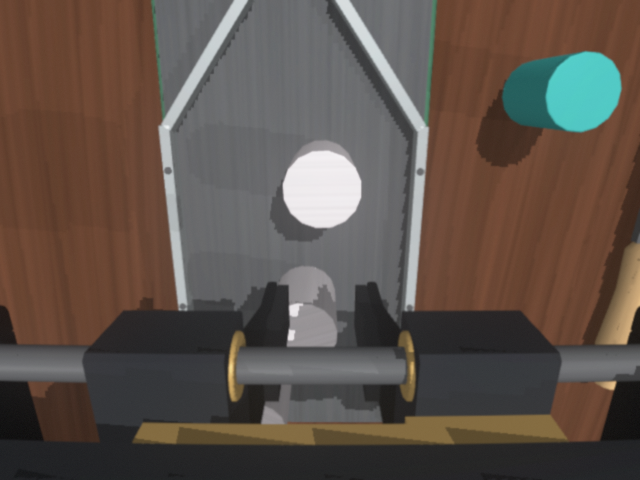

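View pics/s2.png

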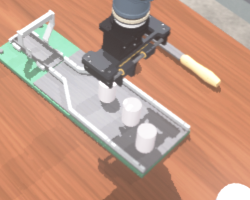

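```bash
python3 -m crank '[[[0,0,2],[0,0,0]],[[0,0,2],[0,0,0]],[[0,0,1.5],[0,0,0]],[[0,0,1.5],[0,0,0]],[[0,0,1],[0,0,0]],[[0,0,0],[0,0,0]],[[0,0,0],[0,0,0]]]'
python3 - <<'E'
from nav import *
to(.0166,-.193,.033)
print(R.T@(np.array([0,0])))
E
```

```text
time_s: 5.1
position: [0.5686, -0.1107, 0.0333]
tcp_rot: [[0.997, 0.082, 0.001], [0.082, -0.997, -0.0], [0.001, 0.001, -1.0]]
force: [0.1, -0.1, 0.3]
opening: 0.324
now(ch) [ 0.0177 -0.1947] z 0.0333 toolx deg 4.7 tilt 0.07 open 0.324 F [ 0.1 -0.1  0.3] t 5.1
tool shift cm [-0.11 -0.17  0.03]
[0. 0.]
```

```bash
python3 -m crank '[[[-0.1,-0.5,0],[0,0,0]],[[0,-0.5,0],[0,0,0]],[[0,-0.5,0],[0,0,0]],[[-0.05,-0.5,0],[0,0,0]],[[-0.2,-0.7,0],[0,0,0]],[[-0.2,-0.8,0],[0,0,0]],[[-0.2,-0.8,0],[0,0,0]],[[-0.2,-0.8,0],[0,0,0]],[[-0.2,-0.8,0],[0,0,0]],[[-0.2,-0.8,0],[0,0,0]],[[-0.2,-0.8,0],[0,0,0]],[[-0.2,-0.7,0],[0,0,0]]]'
python3 - <<'E'
from nav import *
to(0,-.0035,.033)
c=capture('wrist');save('w3.png',np.array(c['pixels']))
E
```

```text
time_s: 6.3
position: [0.5439, -0.0297, 0.0327]
tcp_rot: [[0.997, 0.082, 0.0], [0.082, -0.997, -0.0], [0.0, 0.0, -1.0]]
force: [0.6, -2.4, 2.6]
opening: 0.322
now(ch) [-0.0003 -0.1119] z 0.0327 toolx deg 4.71 tilt 0.03 open 0.322 F [ 0.6 -2.4  2.6] t 6.3
tool shift cm [  0.03 -10.84  -0.04]
```

View pics/w3.png

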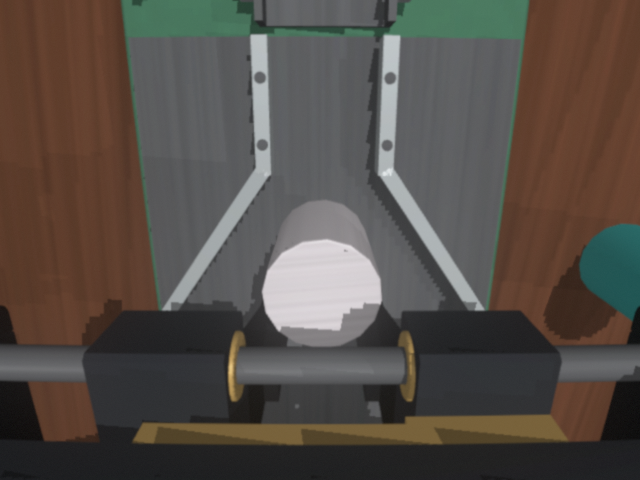

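```bash
python3 -m crank '[[[0,-0.7,0],[0,0,0]],[[0,-0.7,0],[0,0,0]],[[0,-0.7,0],[0,0,0]],[[0,-0.7,0],[0,0,0]],[[0,-0.7,0],[0,0,0]],[[0,-0.7,0],[0,0,0]],[[0,-0.7,0],[0,0,0]],[[0,-0.7,0],[0,0,0]],[[0,0,0],[0,0,0]]]'
python3 - <<'E'
from nav import *
to(0,-.0035,.033)
c=capture('wrist');save('w4.png',np.array(c['pixels']))
E
```

```text
time_s: 7.25
position: [0.5389, 0.0269, 0.0324]
tcp_rot: [[0.997, 0.083, -0.001], [0.083, -0.997, 0.001], [-0.001, -0.001, -1.0]]
force: [0.6, -0.2, 0.5]
opening: 0.326
now(ch) [-0.0006 -0.0552] z 0.0324 toolx deg 4.74 tilt 0.06 open 0.326 F [ 0.6 -0.2  0.5] t 7.25
tool shift cm [ 0.06 -5.17 -0.05]
```

View pics/w4.png

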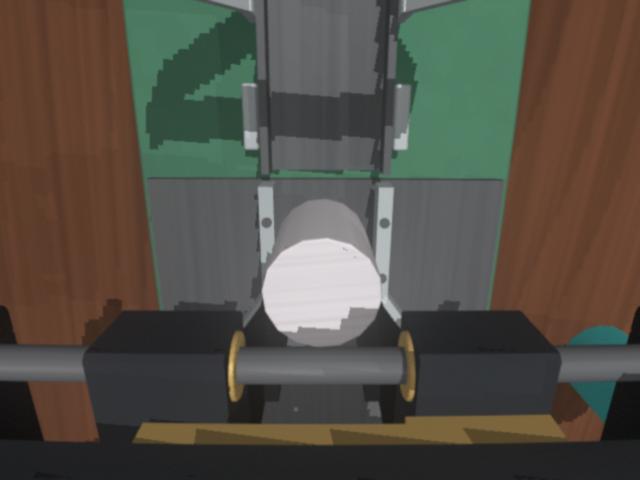

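```bash
python3 -m crank '[[[0.05,-0.6,0],[0,0,0]],[[0,-0.6,0],[0,0,0]],[[0,-0.6,0],[0,0,0]],[[0,-0.6,0],[0,0,0]],[[0,-0.6,0],[0,0,0]],[[0,-0.6,0],[0,0,0]],[[0,-0.6,0],[0,0,0]],[[0,-0.6,0],[0,0,0]],[[0,-0.4,0],[0,0,0]],[[0,0,0],[0,0,0]]]'
python3 - <<'E'
from nav import *
to(0,-.0035,.033)
c=capture('wrist');save('w5.png',np.array(c['pixels']))
E
```

```text
time_s: 8.3
position: [0.5352, 0.0781, 0.0324]
tcp_rot: [[0.997, 0.083, -0.0], [0.083, -0.997, 0.0], [-0.0, -0.0, -1.0]]
force: [0.6, -1.2, -0.1]
opening: 0.325
now(ch) [-0.0001 -0.0038] z 0.0324 toolx deg 4.74 tilt 0.03 open 0.325 F [ 0.6 -1.2 -0.1] t 8.3
tool shift cm [ 0.01 -0.03 -0.06]
```

View pics/w5.png

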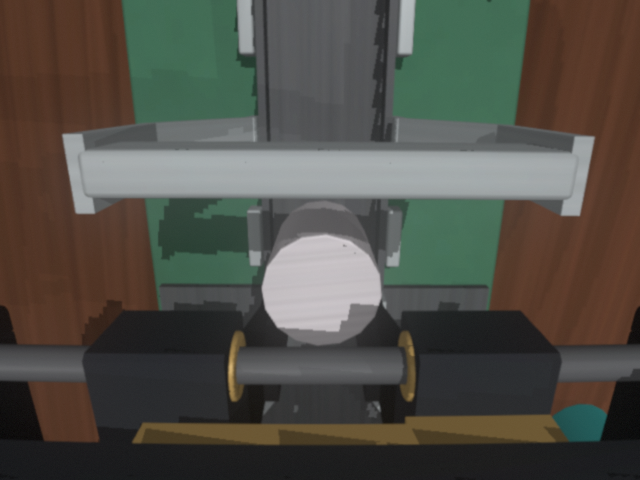

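```bash
python3 -m crank '[[[0,0.6,0],[0,0,0]],[[0,1,0],[0,0,0]],[[0,1.5,-1],[0,0,0]],[[0,2,-2],[0,0,0]],[[0,2.5,-3],[0,0,0]],[[0,3,-3],[0,0,0]],[[0.1,3,-2],[0,0,0]],[[0.1,3,0],[0,0,0]],[[0.1,3,0],[0,0,0]],[[0.1,3,0],[0,0,0]],[[0.1,2,0],[0,0,0]],[[0,0,0],[0,0,0]]]'
python3 - <<'E'
from nav import *
import pickle
to(.007,-.2645,.033)
c=capture('wrist');save('w6.png',np.array(c['pixels']))
c=capture('top');im=np.array(c['pixels'])
save('t6.png',cv2.resize(im[205:300,225:430],None,fx=3.9,fy=3.9,interpolation=cv2.INTER_CUBIC))
pickle.dump(c,open('t6.pkl','wb'))
E
```

```text
time_s: 9.55
position: [0.5613, -0.1712, 0.1432]
tcp_rot: [[0.997, 0.078, 0.002], [0.078, -0.997, -0.002], [0.002, 0.002, -1.0]]
force: [-0.1, -0.2, 0.4]
opening: 0.323
now(ch) [ 0.0055 -0.2544] z 0.1432 toolx deg 4.45 tilt 0.15 open 0.323 F [-0.1 -0.2  0.4] t 9.55
tool shift cm [ 0.14  0.99 11.02]
```

View pics/w6.png

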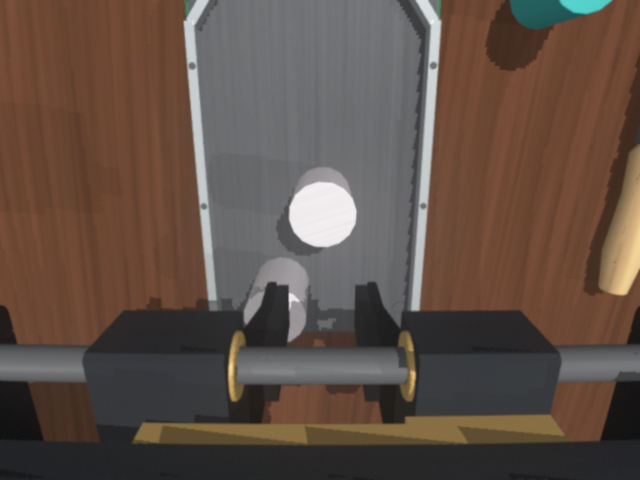

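View pics/t6.png

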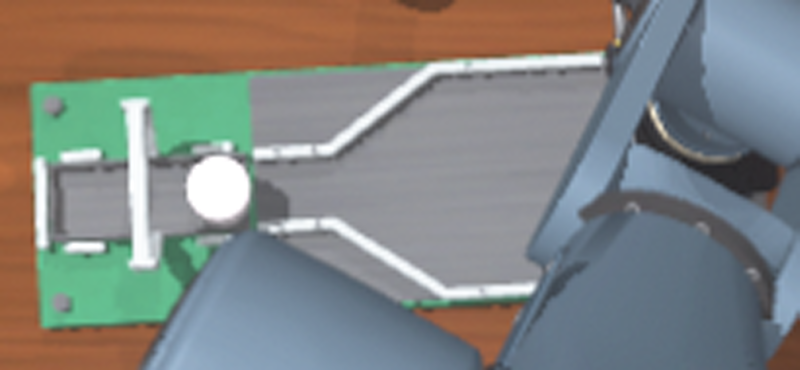

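Run:
```python
from nav import *
import pickle
c=pickle.load(open('t6.pkl','rb'))
u,v=(218.5+.5)/3.9-.5+225,(188.5+.5)/3.9-.5+205
X=onz(c,u,v,.07);print((R.T@(X[:2]-O)).round(4))
to(.008,-.2645,.033)
```

```text
[-0.0014  0.0181]
now(ch) [ 0.0045 -0.2506] z 0.1426 toolx deg 4.61 tilt 0.07 open 0.328 F [ 0.6  0.2 -0.3] t 9.65
tool shift cm [ 0.36  1.4  10.96]
```

```bash
python3 -m crank '[[[0.35,1.4,0],[0,0,0]],[[0,0,1.5],[0,0,0]],[[0,0,1.5],[0,0,0]],[[0,0,1.5],[0,0,0]],[[0,0,0.5],[0,0,0]],[[0,0,0],[0,0,0]],[[0,0,0],[0,0,0]]]'
python3 - <<'E'
from nav import *
to(.008,-.2645,.033)
c=capture('wrist');save('w7.png',np.array(c['pixels']))
E
```

```text
time_s: 10.35
position: [0.5658, -0.181, 0.093]
tcp_rot: [[0.997, 0.083, 0.001], [0.083, -0.997, -0.0], [0.001, 0.0, -1.0]]
force: [0.0, -0.3, -0.6]
opening: 0.326
now(ch) [ 0.0092 -0.2645] z 0.093 toolx deg 4.74 tilt 0.05 open 0.326 F [ 0.  -0.3 -0.6] t 10.35
tool shift cm [-0.12 -0.    6.  ]
```

View pics/w7.png

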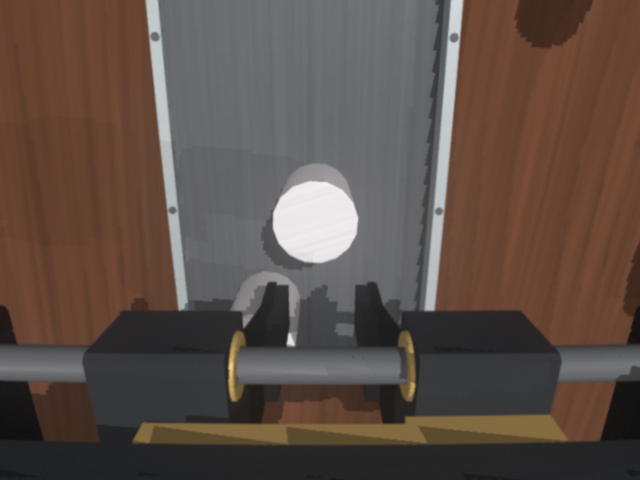

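```bash
python3 -m crank '[[[0,0,1],[0,0,0]],[[0,0,1],[0,0,0]],[[0,0,0.7],[0,0,0]],[[0,0,0.3],[0,0,0]],[[0,0,0],[0,0,0]]]'
python3 -m crank '[[[0,0,0.8],[0,0,0]],[[0,0,0.8],[0,0,0]],[[0,0,0.8],[0,0,0]],[[0,0,0.6],[0,0,0]],[[0,0,0],[0,0,0]],[[0,0,0],[0,0,0]]]'
python3 - <<'E'
from nav import *
to(0,-.12,.033)
E
```

```text
time_s: 10.9
position: [0.5648, -0.1809, 0.0616]
tcp_rot: [[0.997, 0.082, -0.002], [0.082, -0.997, 0.001], [-0.001, -0.001, -1.0]]
force: [0.7, 0.3, -0.0]
opening: 0.325
time_s: 11.5
position: [0.5653, -0.181, 0.0323]
tcp_rot: [[0.997, 0.082, -0.0], [0.082, -0.997, 0.0], [-0.0, -0.0, -1.0]]
force: [-0.2, 0.3, 0.2]
opening: 0.325
now(ch) [ 0.0086 -0.2645] z 0.0323 toolx deg 4.7 tilt 0.02 open 0.325 F [-0.2  0.3  0.2] t 11.5
tool shift cm [ -0.86 -14.45  -0.07]
```

```bash
python3 -m crank '[[[-0.2,-0.5,0],[0,0,0]],[[0,-0.5,0],[0,0,0]],[[0,-0.6,0],[0,0,0]],[[0,-0.8,0],[0,0,0]],[[0,-0.9,0],[0,0,0]],[[-0.1,-0.9,0],[0,0,0]],[[-0.1,-0.9,0],[0,0,0]],[[-0.1,-0.9,0],[0,0,0]],[[-0.1,-0.9,0],[0,0,0]],[[-0.1,-0.9,0],[0,0,0]],[[-0.1,-0.9,0],[0,0,0]],[[-0.06,-0.9,0],[0,0,0]]]'
python3 - <<'E'
from nav import *
to(0,-.0035,.033)
E
python3 -m crank '[[[0,-0.8,0],[0,0,0]],[[0,-0.8,0],[0,0,0]],[[0,-0.8,0],[0,0,0]],[[0,-0.7,0],[0,0,0]],[[0,-0.7,0],[0,0,0]],[[0,-0.7,0],[0,0,0]],[[0,-0.7,0],[0,0,0]],[[0,-0.7,0],[0,0,0]],[[0,-0.7,0],[0,0,0]],[[0,-0.5,0],[0,0,0]],[[0,0,0],[0,0,0]]]'
python3 - <<'E'
from nav import *
to(0,-.0035,.033)
c=capture('wrist');save('w8.png',np.array(c['pixels']))
E
```

```text
time_s: 12.7
position: [0.5487, -0.0854, 0.0326]
tcp_rot: [[0.997, 0.082, 0.0], [0.082, -0.997, -0.0], [-0.0, 0.0, -1.0]]
force: [0.7, -2.8, 1.6]
opening: 0.327
now(ch) [-0.     -0.1679] z 0.0326 toolx deg 4.7 tilt 0.01 open 0.327 F [ 0.7 -2.8  1.6] t 12.7
tool shift cm [  0.   -16.44  -0.04]
time_s: 13.8
position: [0.5427, -0.0142, 0.0324]
tcp_rot: [[0.997, 0.082, -0.001], [0.082, -0.997, 0.001], [-0.001, -0.001, -1.0]]
force: [0.4, 0.5, -0.4]
opening: 0.327
now(ch) [-0.0002 -0.0964] z 0.0324 toolx deg 4.72 tilt 0.06 open 0.327 F [ 0.4  0.5 -0.4] t 13.8
tool shift cm [ 0.02 -9.29 -0.05]
```

View pics/w8.png

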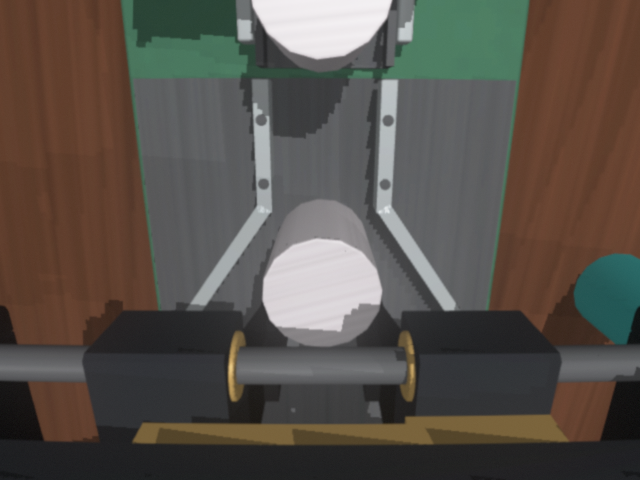

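```bash
python3 -m crank '[[[0,-0.7,0],[0,0,0]],[[0,-0.7,0],[0,0,0]],[[0,-0.7,0],[0,0,0]],[[0,-0.7,0],[0,0,0]],[[0,-0.7,0],[0,0,0]],[[0,-0.6,0],[0,0,0]],[[0,-0.5,0],[0,0,0]],[[0,-0.5,0],[0,0,0]],[[0,-0.6,0],[0,0,0]],[[0,-0.6,0],[0,0,0]],[[0,-0.6,0],[0,0,0]],[[0,0,0],[0,0,0]]]'
python3 - <<'E'
from nav import *
to(0,-.0035,.033)
E
python3 -m crank '[[[0,-0.6,0],[0,0,0]],[[0,-0.6,0],[0,0,0]],[[0,-0.6,0],[0,0,0]],[[0,-0.5,0],[0,0,0]],[[0,0,0],[0,0,0]]]'
python3 - <<'E'
from nav import *
to(0,-.0035,.033)
c=capture('wrist');save('w9.png',np.array(c['pixels']))
E
```

```text
time_s: 15.05
position: [0.5372, 0.0545, 0.0325]
tcp_rot: [[0.997, 0.082, -0.0], [0.082, -0.997, 0.001], [-0.0, -0.001, -1.0]]
force: [0.5, -0.7, 0.2]
opening: 0.326
now(ch) [-0.0001 -0.0275] z 0.0325 toolx deg 4.73 tilt 0.03 open 0.326 F [ 0.5 -0.7  0.2] t 15.05
tool shift cm [ 0.01 -2.4  -0.05]
time_s: 15.55
position: [0.5353, 0.0774, 0.0326]
tcp_rot: [[0.997, 0.082, -0.0], [0.082, -0.997, 0.001], [-0.0, -0.001, -1.0]]
force: [-0.3, -0.9, 0.6]
opening: 0.327
now(ch) [-0.0001 -0.0045] z 0.0326 toolx deg 4.73 tilt 0.04 open 0.327 F [-0.3 -0.9  0.6] t 15.55
tool shift cm [ 0.01 -0.1  -0.04]
```

View pics/w9.png

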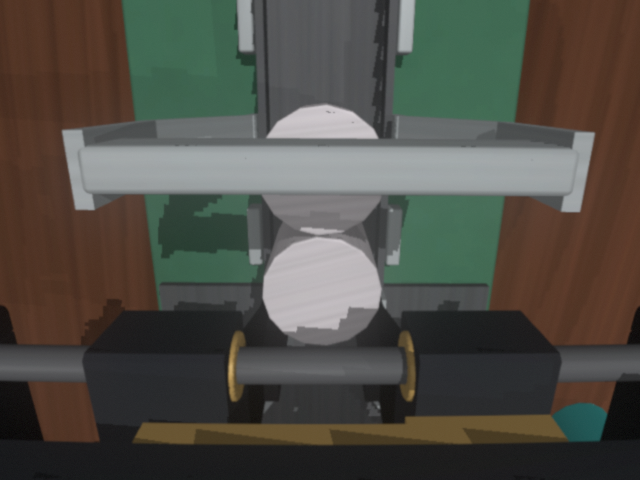

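```bash
python3 -m crank '[[[0,0.6,0],[0,0,0]],[[0,1,0],[0,0,0]],[[0,1.5,-1],[0,0,0]],[[0,2.5,-2],[0,0,0]],[[-0.3,3,-3],[0,0,0]],[[-0.3,3.5,-2],[0,0,0]],[[-0.3,4,0],[0,0,0]],[[-0.3,4,0],[0,0,0]],[[-0.3,4,0],[0,0,0]],[[-0.3,4,0],[0,0,0]],[[-0.3,3.5,0],[0,0,0]],[[-0.3,2,0],[0,0,0]]]'
python3 -m crank '[[[0,0,0],[0,0,0]],[[0,0,0],[0,0,0]],[[0,0,0],[0,0,0]]]'
python3 - <<'E'
from nav import *
import pickle
c=capture('wrist');save('w10.png',np.array(c['pixels']));pickle.dump(c,open('w10.pkl','wb'))
c=capture('side');save('s10.png',np.array(c['pixels']))
to(-.0244,-.341,.033)
E
```

```text
time_s: 16.8
position: [0.5389, -0.2651, 0.1134]
tcp_rot: [[0.997, 0.078, 0.002], [0.078, -0.997, -0.002], [0.002, 0.002, -1.0]]
force: [-0.2, -0.3, -0.2]
opening: 0.328
time_s: 17.1
position: [0.5385, -0.2588, 0.1125]
tcp_rot: [[0.997, 0.083, -0.001], [0.083, -0.997, 0.001], [-0.001, -0.002, -1.0]]
force: [0.0, 0.5, -0.3]
opening: 0.323
now(ch) [-0.024  -0.3397] z 0.1125 toolx deg 4.81 tilt 0.07 open 0.327 F [ 0.6 -0.1  0.1] t 17.2
tool shift cm [-0.04  0.14  7.95]
```

View pics/w10.png

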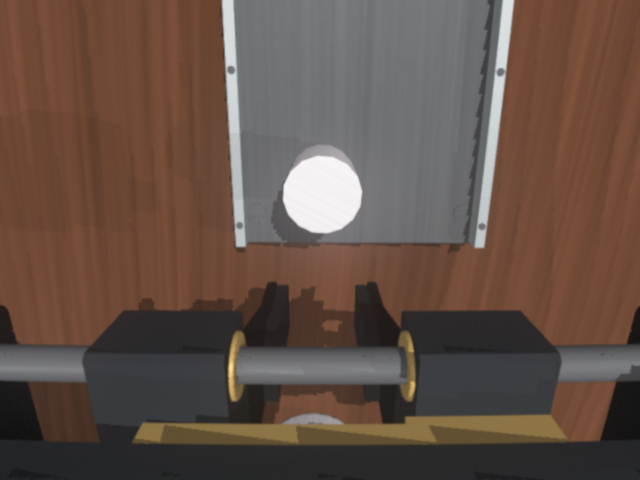

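View pics/s10.png

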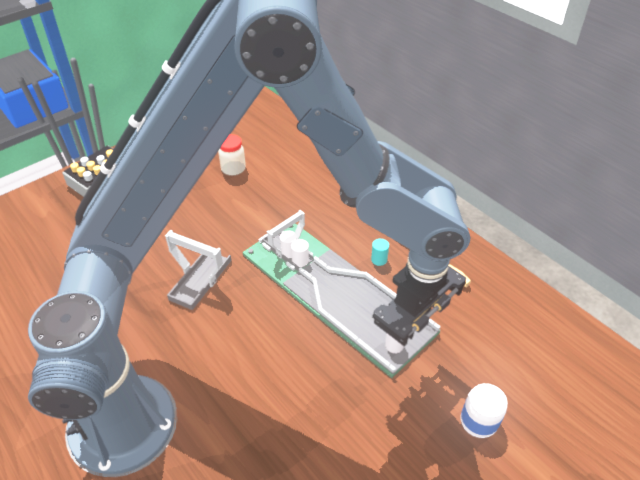

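```bash
python3 - <<'E'
from nav import *
import pickle
c=pickle.load(open('w10.pkl','rb'))
X=onz(c,322,194.5,.071);print((R.T@(X[:2]-O)).round(4))
E
python3 -m crank '[[[0,0.2,1.5],[0,0,0]],[[0,0,1.5],[0,0,0]],[[0,0,1.5],[0,0,0]],[[0,0,1.5],[0,0,0]],[[0,0,1.2],[0,0,0]],[[0,0,0.7],[0,0,0]],[[0,0,0],[0,0,0]],[[0,0,0],[0,0,0]]]'
python3 - <<'E'
from nav import *
to(0,-.12,.033)
E
```

```text
[-0.0248 -0.3007]
time_s: 18.0
position: [0.5395, -0.2626, 0.0336]
tcp_rot: [[0.997, 0.082, 0.0], [0.082, -0.997, -0.0], [0.0, 0.0, -1.0]]
force: [0.1, 0.3, -0.4]
opening: 0.323
now(ch) [-0.0238 -0.3437] z 0.0336 toolx deg 4.7 tilt 0.02 open 0.323 F [ 0.1  0.3 -0.4] t 18.0
tool shift cm [  2.38 -22.37   0.05]
```

```bash
python3 -m crank '[[[-0.08,-0.6,0],[0,0,0]],[[0,-0.5,0],[0,0,0]],[[0,-0.5,0],[0,0,0]],[[0,-0.6,0],[0,0,0]],[[0.1,-0.8,0],[0,0,0]],[[0.15,-0.9,0],[0,0,0]],[[0.15,-0.9,0],[0,0,0]],[[0.15,-0.9,0],[0,0,0]],[[0.15,-0.9,0],[0,0,0]],[[0.15,-0.9,0],[0,0,0]],[[0.15,-0.9,0],[0,0,0]],[[0.15,-0.9,0],[0,0,0]]]'
python3 -m crank '[[[0.15,-0.9,0],[0,0,0]],[[0.15,-0.9,0],[0,0,0]],[[0.15,-0.9,0],[0,0,0]],[[0.15,-0.9,0],[0,0,0]],[[0.15,-0.9,0],[0,0,0]],[[0.15,-0.9,0],[0,0,0]],[[0.15,-0.9,0],[0,0,0]],[[0.15,-0.9,0],[0,0,0]],[[0.1,-0.9,0],[0,0,0]],[[0,-0.9,0],[0,0,0]],[[0,-0.7,0],[0,0,0]],[[0,0,0],[0,0,0]]]'
python3 - <<'E'
from nav import *
to(0,-.001,.033)
c=capture('wrist');save('w11.png',np.array(c['pixels']))
E
```

```text
time_s: 19.2
position: [0.5426, -0.1683, 0.0337]
tcp_rot: [[0.997, 0.082, 0.0], [0.082, -0.997, -0.0], [0.0, 0.0, -1.0]]
force: [-0.7, -2.4, 3.1]
opening: 0.323
time_s: 20.4
position: [0.547, -0.0695, 0.0334]
tcp_rot: [[0.997, 0.082, -0.001], [0.082, -0.997, 0.001], [-0.001, -0.001, -1.0]]
force: [1.4, -0.5, 0.6]
opening: 0.323
now(ch) [-0.0005 -0.1519] z 0.0334 toolx deg 4.72 tilt 0.08 open 0.323 F [ 1.4 -0.5  0.6] t 20.4
tool shift cm [  0.05 -15.09   0.06]
```

View pics/w11.png

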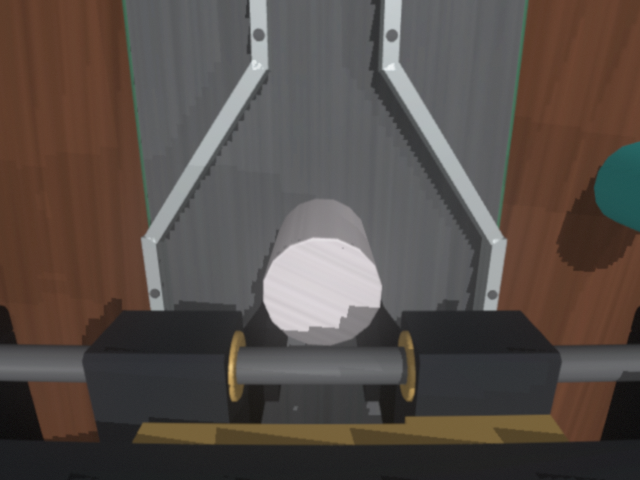

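```bash
python3 -m crank '[[[0.05,-0.8,0],[0,0,0]],[[0,-0.8,0],[0,0,0]],[[0,-0.8,0],[0,0,0]],[[0,-0.8,0],[0,0,0]],[[0,-0.8,0],[0,0,0]],[[0,-0.8,0],[0,0,0]],[[0,-0.8,0],[0,0,0]],[[0,-0.7,0],[0,0,0]],[[0,-0.7,0],[0,0,0]],[[0,-0.7,0],[0,0,0]],[[0,-0.7,0],[0,0,0]],[[0,-0.7,0],[0,0,0]]]'
python3 -m crank '[[[0,-0.6,0],[0,0,0]],[[0,-0.5,0],[0,0,0]],[[0,-0.5,0],[0,0,0]],[[0,-0.5,0],[0,0,0]],[[0,-0.6,0],[0,0,0]],[[0,-0.6,0],[0,0,0]],[[0,-0.6,0],[0,0,0]],[[0,-0.5,0],[0,0,0]],[[0,0,0],[0,0,0]]]'
python3 - <<'E'
from nav import *
to(0,-.001,.033)
c=capture('wrist');save('w12.png',np.array(c['pixels']))
E
```

```text
time_s: 21.65
position: [0.5403, 0.0201, 0.0335]
tcp_rot: [[0.997, 0.082, -0.0], [0.082, -0.997, -0.0], [-0.0, 0.0, -1.0]]
force: [0.6, -0.8, 0.4]
opening: 0.325
time_s: 22.55
position: [0.5366, 0.0645, 0.0335]
tcp_rot: [[0.997, 0.082, -0.0], [0.082, -0.997, 0.001], [-0.0, -0.001, -1.0]]
force: [1.1, 0.4, 0.8]
opening: 0.326
now(ch) [ 0.0001 -0.0175] z 0.0335 toolx deg 4.72 tilt 0.04 open 0.326 F [1.1 0.4 0.8] t 22.55
tool shift cm [-0.01 -1.65  0.06]
```

View pics/w12.png

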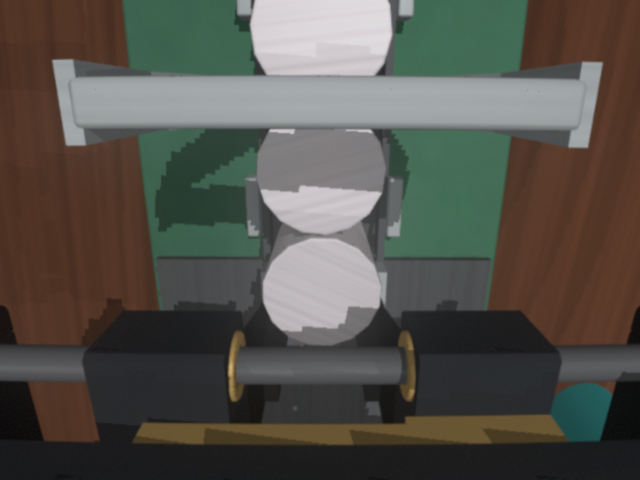

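```bash
python3 -m crank '[[[0,-0.5,0],[0,0,0]],[[0,-0.5,0],[0,0,0]],[[0,-0.4,0],[0,0,0]],[[0,-0.25,0],[0,0,0]],[[0,0,0],[0,0,0]]]'
python3 - <<'E'
from nav import *
to(0,-.001,.033)
E
python3 -m crank '[[[0,0.5,0],[0,0,0]],[[0,1,0],[0,0,0]],[[0,1.5,-1],[0,0,0]],[[0,2,-3],[0,0,0]],[[0,2,-4],[0,0,0]],[[0,2,-4],[0,0,0]],[[0,0,-4],[0,0,0]],[[0,0,-3],[0,0,0]],[[0,0,0],[0,0,0]],[[0,0,0],[0,0,0]]]' -1
python3 - <<'E'
from nav import *
import pickle
c=capture('wrist');save('w13.png',np.array(c['pixels']));pickle.dump(c,open('w13.pkl','wb'))
c=capture('side');im=np.array(c['pixels']);save('s13.png',cv2.resize(im[180:380,200:420],None,fx=3,fy=3))
c=capture('top');im=np.array(c['pixels']);pickle.dump(c,open('t13.pkl','wb'))
save('t13.png',cv2.resize(im[205:300,225:430],None,fx=3.9,fy=3.9,interpolation=cv2.INTER_CUBIC))
to(0,.066,.2)
E
```

```text
time_s: 23.1
position: [0.5353, 0.0804, 0.0335]
tcp_rot: [[0.997, 0.082, -0.0], [0.082, -0.997, 0.0], [-0.0, -0.0, -1.0]]
force: [0.7, -0.8, -1.1]
opening: 0.327
now(ch) [ 0.0002 -0.0015] z 0.0335 toolx deg 4.71 tilt 0.02 open 0.327 F [ 0.7 -0.8 -1.1] t 23.1
tool shift cm [-0.02 -0.05  0.05]
time_s: 24.1
position: [0.5428, -0.0108, 0.2247]
tcp_rot: [[0.997, 0.081, 0.002], [0.081, -0.997, -0.0], [0.002, 0.001, -1.0]]
force: [-0.3, 0.8, 0.2]
opening: 0.995
now(ch) [-0.001 -0.092] z 0.2222 toolx deg 4.67 tilt 0.19 open 1.002 F [-0.8  0.1 -1. ] t 24.25
tool shift cm [  0.1  -15.8    2.24]
```

View pics/w13.png

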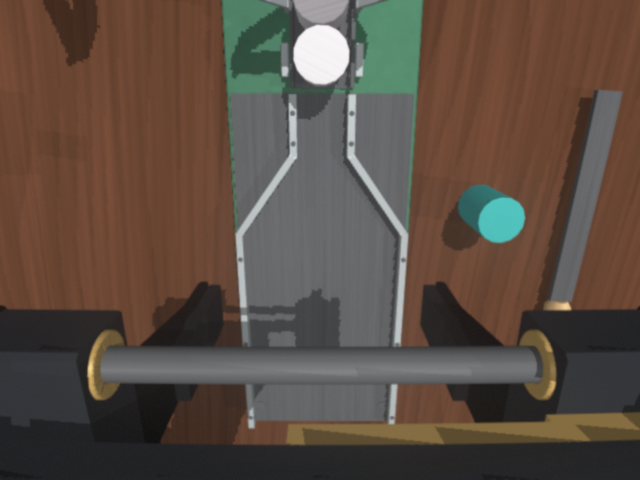

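View pics/t13.png

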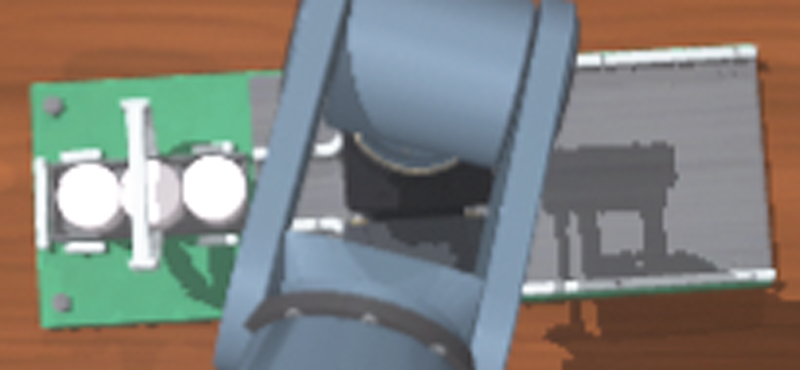

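View pics/s13.png

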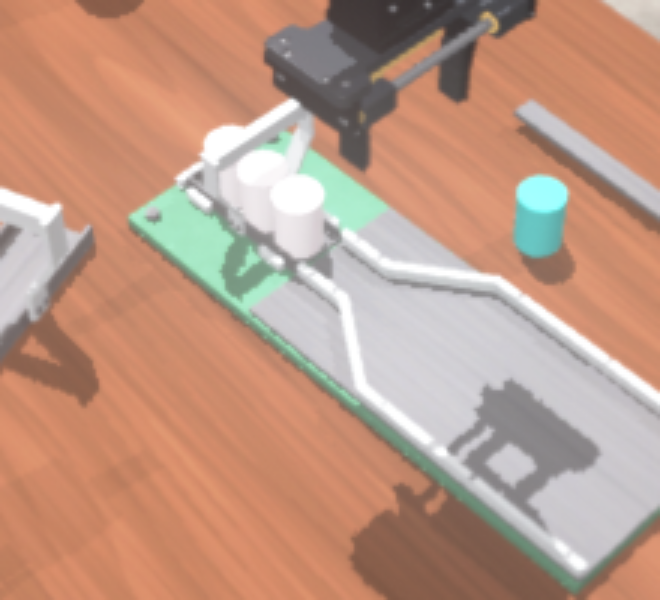

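```bash
python3 - <<'E'
from nav import *
import pickle
c=pickle.load(open('t13.pkl','rb'))
f=lambda u,v:((u+.5)/3.9-.5+225,(v+.5)/3.9-.5+205)
for p in [(88.5,196),(213.5,188)]: print('top',(R.T@(onz(c,*f(*p),.07)[:2]-O)).round(4))
for p in [(131,103),(149,265)]: print('bar',(R.T@(onz(c,*f(*p),.113)[:2]-O)).round(4))
c=pickle.load(open('w13.pkl','rb'))
print('w',(R.T@(onz(c,321.5,55,.07)[:2]-O)).round(4))
E
python3 -m crank '[[[0,0,0],[0,0,-0.13]],[[0,0,0],[0,0,-0.13]],[[0,0,0],[0,0,-0.13]],[[0,0,0],[0,0,-0.13]],[[0,0,0],[0,0,-0.13]],[[0,0,0],[0,0,-0.13]],[[0,0,0],[0,0,-0.13]],[[0,0,0],[0,0,-0.13]],[[0,0,0],[0,0,-0.13]],[[0,0,0],[0,0,-0.13]],[[0,0,0],[0,0,-0.13]],[[0,0,0],[0,0,-0.14]]]'
python3 -m crank '[[[2,0,0],[0,0,0]],[[2.5,0,0],[0,0,0]],[[3,0,0],[0,0,0]],[[3,0,0],[0,0,0]],[[3,0,0],[0,0,0]],[[1.5,0,0],[0,0,0]],[[0.8,0,0],[0,0,0]],[[0,0,0],[0,0,0]],[[0,0,0],[0,0,0]],[[0,0,0],[0,0,0]]]'
python3 - <<'E'
from nav import *
import pickle
c=capture('wrist');save('w14.png',np.array(c['pixels']));pickle.dump(c,open('w14.pkl','wb'))
to(0,.066,.2)
E
```

```text
top [-0.0013  0.1014]
top [-0.0009  0.0212]
bar [0.0508 0.0681]
bar [-0.0508  0.062 ]
w [-0.      0.0213]
time_s: 25.45
position: [0.5418, -0.0096, 0.2218]
tcp_rot: [[-0.087, 0.996, -0.004], [0.996, 0.087, 0.001], [0.001, -0.004, -1.0]]
force: [-0.2, -0.3, -0.8]
opening: 1.003
time_s: 26.45
position: [0.5303, 0.1466, 0.2235]
tcp_rot: [[-0.08, 0.997, -0.0], [0.997, 0.08, -0.0], [-0.0, -0.0, -1.0]]
force: [-0.0, 0.9, 0.9]
opening: 1.003
now(ch) [0.0005 0.0649] z 0.2235 toolx deg 94.57 tilt 0.02 open 1.003 F [ 0.   0.  -0.8] t 26.5
tool shift cm [ 0.11 -0.05  2.35]
```

View pics/w14.png

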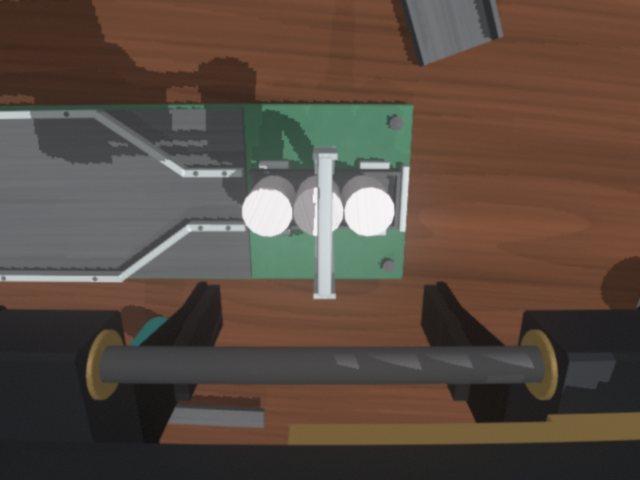

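Run:
```python
from nav import *
import pickle
c=pickle.load(open('w14.pkl','rb'));im=np.array(c['pixels'])
g=im[150:300,300:350].min(2)>185
ys,xs=np.where(g)
for r in list(range(10,150,15)):
    q=xs[ys==r]; print(r+150,q.min()+300 if len(q) else None,q.max()+300 if len(q) else None, end=' | ')
print()
for p in [(325.5,158),(324,292)]: print((R.T@(onz(c,*p,.113)[:2]-O)).round(4))
save('w14c.png',cv2.resize(im[140:310,230:420],None,fx=3.5,fy=3.5,interpolation=cv2.INTER_CUBIC))
```

```text
160 320 331 | 175 319 330 | 190 313 330 | 205 315 349 | 220 313 349 | 235 314 330 | 250 319 330 | 265 319 330 | 280 320 329 | 295 314 333 | 
[-0.0483  0.0673]
[0.0473 0.0663]
```

View pics/w14c.png

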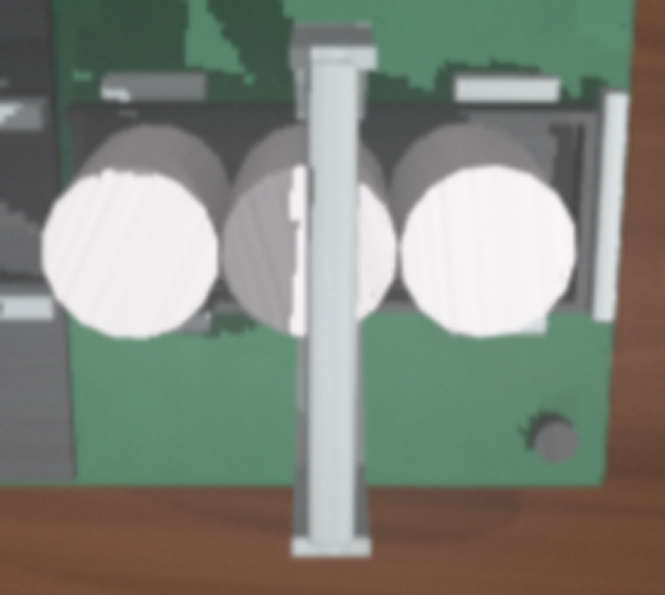

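```bash
python3 -m crank '[[[0.2,-0.1,2],[0,0,0]],[[0,0,2.5],[0,0,0]],[[0,0,2.5],[0,0,0]],[[0,0,2.5],[0,0,0]],[[0,0,2],[0,0,0]],[[0,0,1.3],[0,0,0]],[[0,0,1],[0,0,0]],[[0,0,0],[0,0,0]],[[0,0,0],[0,0,0]],[[0,0,0],[0,0,0]]]'
python3 - <<'E'
from nav import *
import pickle
c=capture('wrist');save('w15.png',np.array(c['pixels']));pickle.dump(c,open('w15.pkl','wb'))
to(0,.067,.085)
E
```

```text
time_s: 27.5
position: [0.5297, 0.1496, 0.0865]
tcp_rot: [[-0.081, 0.997, 0.002], [0.997, 0.081, 0.0], [-0.0, 0.002, -1.0]]
force: [0.3, -0.5, 0.5]
opening: 1.0
now(ch) [0.0001 0.068 ] z 0.0865 toolx deg 94.66 tilt 0.12 open 1.004 F [0.1 0.9 0.8] t 27.55
tool shift cm [-0.1  -0.01  0.15]
```

View pics/w15.png

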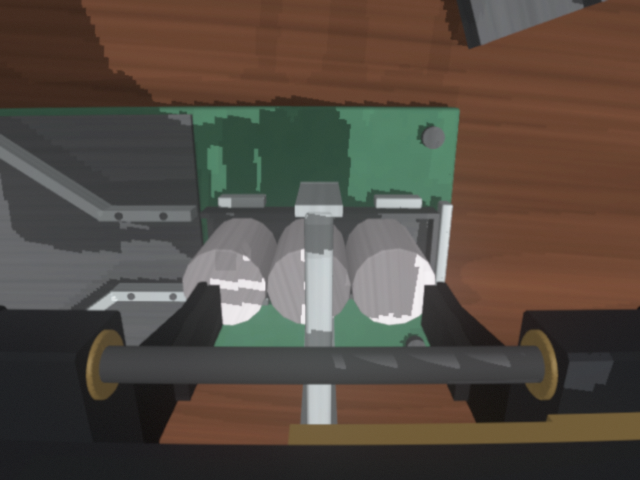

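```bash
python3 -m crank '[[[-0.1,0,0.15],[0,0,0]],[[0,0,0],[0,0,0]],[[0,0,0],[0,0,0]]]'
python3 -m crank '[[[0,0,0],[0,0,0]],[[0,0,0],[0,0,0]],[[0,0,0],[0,0,0]],[[0,0,0],[0,0,0]],[[0,0,0],[0,0,0]],[[0,0,0],[0,0,0]],[[0,0,0],[0,0,0]],[[0,0,0],[0,0,0]],[[0,0,0],[0,0,0]],[[0,0,0],[0,0,0]],[[0,0,0],[0,0,0]],[[0,0,0],[0,0,0]]]' 1
python3 - <<'E'
from nav import *
import pickle
c=capture('wrist');save('w16.png',np.array(c['pixels']));pickle.dump(c,open('w16.pkl','wb'))
to(0,.067,.085)
E
```

```text
time_s: 27.85
position: [0.529, 0.1486, 0.0842]
tcp_rot: [[-0.081, 0.997, 0.0], [0.997, 0.081, 0.0], [-0.0, 0.0, -1.0]]
force: [0.7, 0.8, 0.3]
opening: 0.999
time_s: 29.05
position: [0.529, 0.1484, 0.0841]
tcp_rot: [[-0.081, 0.997, 0.0], [0.997, 0.081, -0.0], [-0.0, 0.0, -1.0]]
force: [-0.2, -0.4, -1.0]
opening: 0.109
now(ch) [-0.0006  0.0668] z 0.084 toolx deg 94.65 tilt 0.01 open 0.111 F [-0.2 -0.7 -0.6] t 29.1
tool shift cm [ 0.02  0.06 -0.1 ]
```

View pics/w16.png

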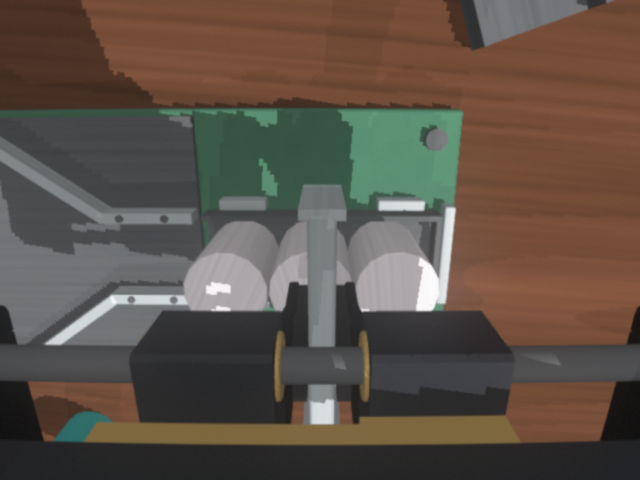

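```bash
python3 -m crank '[[[0,0,-0.1],[0,0,0]],[[0,0,-0.2],[0,0,0]],[[0,0,-0.3],[0,0,0]],[[0,0,-0.3],[0,0,0]],[[0,0,-0.2],[0,0,0]],[[0,0,-0.1],[0,0,0]],[[0,0,0],[0,0,0]],[[0,0,0],[0,0,0]]]'
python3 - <<'E'
from nav import *
to(-.0006,.0668,.165)
c=capture('wrist');save('w17.png',np.array(c['pixels']))
E
```

```text
time_s: 29.9
position: [0.5288, 0.1486, 0.0961]
tcp_rot: [[-0.081, 0.997, -0.0], [0.997, 0.081, -0.0], [-0.0, -0.0, -1.0]]
force: [-0.4, 0.4, -9.4]
opening: 0.108
now(ch) [-0.0007  0.067 ] z 0.0961 toolx deg 94.65 tilt 0.01 open 0.108 F [-0.4  0.4 -9.4] t 29.9
tool shift cm [-0.02  0.01 -6.89]
```

View pics/w17.png

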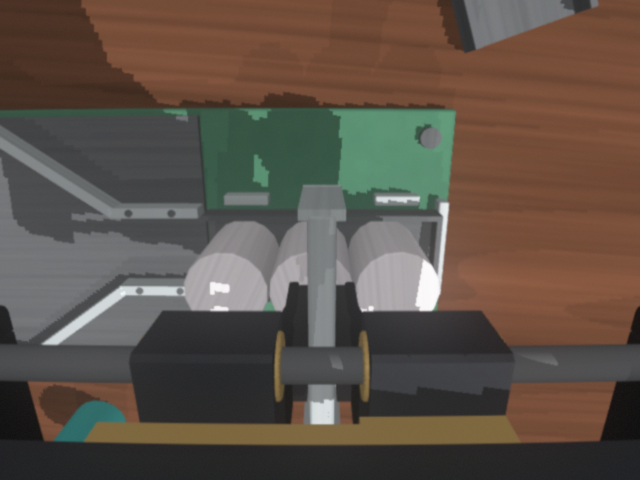

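```bash
python3 -m crank '[[[0,0,-0.3],[0,0,0]],[[0,0,-0.6],[0,0,0]],[[0,0,-0.8],[0,0,0]],[[0,0,-0.9],[0,0,0]],[[0,0,-0.9],[0,0,0]],[[0,0,-0.9],[0,0,0]],[[0,0,-0.9],[0,0,0]],[[0,0,-0.8],[0,0,0]],[[0,0,-0.4],[0,0,0]],[[0,0,-0.2],[0,0,0]],[[0,0,-0.1],[0,0,0]],[[0,0,0],[0,0,0]]]'
python3 -m crank '[[[0,0,0],[0,0,0]],[[0,0,0],[0,0,0]],[[0,0,0],[0,0,0]],[[0,0,0],[0,0,0]],[[0,0,0],[0,0,0]],[[0,0,0],[0,0,0]]]'
python3 - <<'E'
from nav import *
to(-.0006,.0668,.165)
print(np.abs(read_state()['qvel']).max())
c=capture('wrist');save('w18.png',np.array(c['pixels']))
c=capture('side');im=np.array(c['pixels']);save('s18.png',cv2.resize(im[100:330,180:420],None,fx=3,fy=3-.4))
E
```

```text
time_s: 31.15
position: [0.5287, 0.1486, 0.1639]
tcp_rot: [[-0.081, 0.997, -0.001], [0.997, 0.081, -0.0], [0.0, -0.001, -1.0]]
force: [0.4, -0.8, -8.8]
opening: 0.111
time_s: 31.75
position: [0.5289, 0.1486, 0.164]
tcp_rot: [[-0.081, 0.997, -0.0], [0.997, 0.081, -0.0], [-0.0, -0.0, -1.0]]
force: [0.3, 1.2, -9.3]
opening: 0.106
now(ch) [-0.0006  0.067 ] z 0.164 toolx deg 94.65 tilt 0.0 open 0.106 F [ 0.3  1.2 -9.3] t 31.75
tool shift cm [-0.02  0.   -0.1 ]
0.11960172037632677
```

View pics/w18.png

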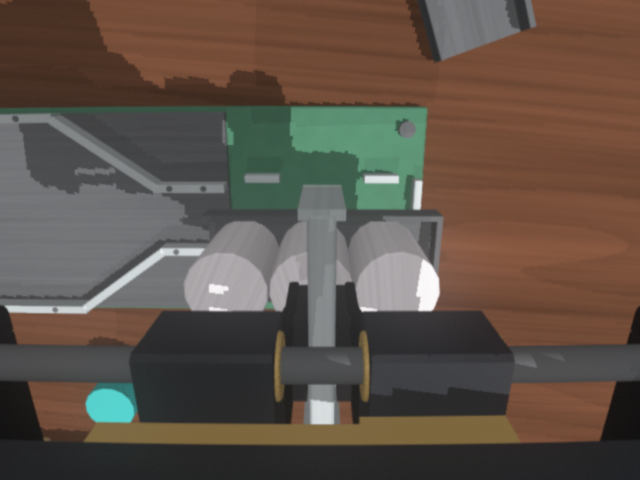

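View pics/s18.png

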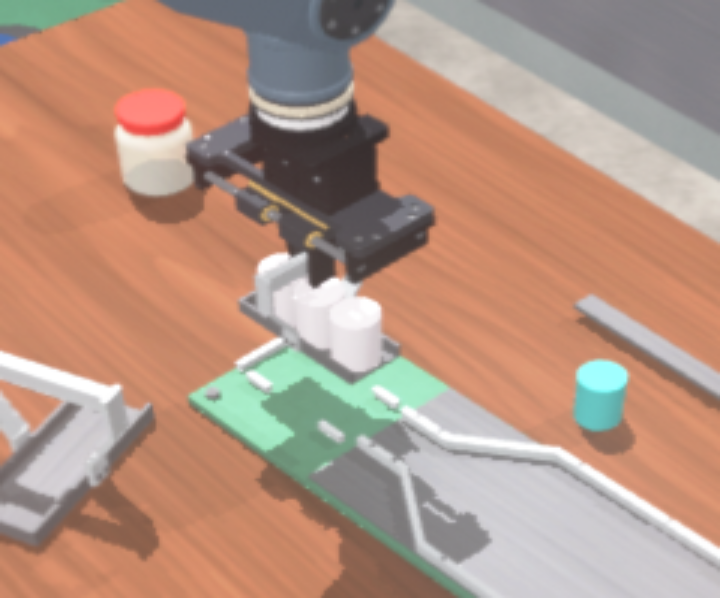

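The tray is up about 80 mm and level, with the three billets standing on it. In the wrist view it has not shifted relative to the gripper. I'm handing in.

Run:
```python
from nav import *
bot.hand_in()
to(-.0006,.067,.164)
```

```text
the job is handed in; nothing more can be done
the job is handed in; nothing more can be done
```

I slid the three billets one at a time along the deck and onto the small tray, using the part-open jaws as a fork. I then pinched the tray's grip bar, lifted it 80 mm straight up, and handed the job in at about 32 s while holding it there.

**Billets before the lift:** the two I could measure stood at y 0.021 and 0.101 m in the charging table's frame, within about 1 mm of the centre line. The middle one was partly hidden under the bar, so I took it from the contact spacing at about 0.061 m. In the tray's frame that is roughly -0.046, -0.006 and +0.034 m, against a limit of ±0.052 m.

**Last checks:**

| Check | Result |
|---|---|
| Jaw opening on the 10 mm bar | about 9.5 mm |
| Vertical load on the tool | about 9.3 N (the 0.9 kg loaded tray) |
| Tool height | 0.164 m, lifted from 0.084 m |
| Tool tilt | about 0° |
| Tool position over the nest | y 0.067 m, x -0.001 m |
| Arm | at rest |

The last wrist and side pictures showed all three billets upright on the tray. I did not measure the tin, jar and file again, but no move went near them and I saw no unexpected force.

One disagreement: the top camera showed the bar turned about 3.5° relative to the charging table, while the closer wrist view gave about 0.6°. I used the wrist figure, and the grip closed cleanly.

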